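# Put the trimming tool away and shut the tool drawer

## Robot

A 6-joint arm with a two-finger parallel gripper is mounted at the origin on the work surface. World frame = base frame: x ahead of the robot, y to its left, z up, the work surface at z = 0. Lengths are in m, angles in rad, forces in N, time in s.
With the tool pointing down it reaches from about 0.35 to 0.775 m from the base axis. Payload 7.3 kg.
Tool frame: the origin (TCP) lies at the very end of the fingers, on their centre line; the grasp point (between the pads) lies robot.pinch_z behind it (robot.pinch_z is the distance from the TCP to the grasp point, in m); y points along the fingers, z is the direction in which the jaws open and shut, and the axes are right-handed (so a half turn about y gives the same grasp; the last joint's range is limited). The gripper opens to 92 mm and grips with 3 to 60 N. Pads are 19 mm wide; open, the fingers measure 130 mm over their backs; the gripper's body (75 mm by 190 mm) begins 47 mm behind the grasp point.
Start: joints at [0.969, 0.342, 1.524, -0, 1.275, -0.146], TCP at [0.231, 0.471, 0.227] pointing down, gripper open.
Joint ranges: [-2.53, 2.53], [-0.77, 2.02], [0.04, 2.7], [-1, 4.14], [0.28, 2.66], [-3.11, 3.11]. Speed limits (rad/s): [2.57, 2.57, 3.14, 3.14, 3.14, 3.14].

## Interface

Orientations are given as [roll, pitch, yaw] about the fixed x, y, z axes, in that order (R = Rz(yaw) Ry(pitch) Rx(roll)).
In Python, from cell import status, viewer, robot gives the robot as it stands. The module is installed in compiled form; this text tells all that it offers.
- The arm moves only by the shell command python3 -m pendant 'ROWS' [FORCE]. ROWS is JSON, a list that holds one entry, the list of rows, each a list of 7 numbers: the shift along the tool's x, y, z in cm, then the turn, a rotation vector about the tool's x, y, z in rad, then the finger opening in cm, from 0 to 9.18. A call has 1 to 20 rows; each row is the pose to reach, as a shift and turn from the pose commanded when the call began, along the tool's axes at that moment; what a row does not reach only later rows make up. A row lasts 1/10 s, in which the tool goes at most 50 mm and 8.59 degrees, less where a joint would pass 70% of its speed; a pose out of reach is approached as far as the arm can. A call with a gripper value outside its range is refused whole. The fingers move at their own pace and stop on an object; FORCE is the grip in N (left out, the last holds). Time passes only in rows, so rows that repeat a pose let the fingers close. It gives the time, the measured TCP pose, the force and the opening at its end, in the units of the state.
- status.observe(): the state, without advancing time (a new reading comes with each control period).
- viewer.read_camera(name): name is "scene" or "top" or "wrist"; returns a dict with "image" (480x640x3 uint8, red, green, blue), "range_z" (480x640 float32, m along the optical axis (not along the pixel's ray), 0 where there is no reading), "fx", "fy", "cx", "cy" (pixels), "distortion" ([k1, k2, p1, p2, k3] as OpenCV has them; the pictures are not rectified), "camera_from_world" (4x4, takes a point from world to camera coordinates). Camera axes: x right, y up, looking along -z (the intrinsics and any distortion apply to the point x, -y, -z); pixel columns grow to the right and rows downward; lengths in m; the calibration is good to about 2 mm. A picture is of the moment at which its call begins.
- robot.hand_in(): hands the job in, once; it reports no verdict.
The state is a dict: "time": time; "qpos": joint angles; "qvel": joint speeds; "joint_efforts": joint torques, N m; "tool_pos": TCP position; "tool_rot": TCP orientation; "contact_force": force on the tool from outside, world axes, zero at the start; "torque": the same for the moment, N m; "opening": finger opening in m.
Only numpy, scipy, OpenCV 4.12 (cv2) and the standard library are available. Lean on these libraries where they do the work, as an engineer would, in place of code of your own. Each camera call takes 0.05 s, during which the arm holds its last target. There are 200 camera calls.

## Task

Tidy up the potter's bench: lay the blue-handled trimming tool flat in the empty front compartment of the open tool drawer, let go of it, then push the drawer home until its catch clicks in and it sits fully shut. Do not slam the drawer, and leave the other things on the bench and on the chest where they are.

Things in the scene. Friction and masses are not known exactly. Their poses are not given: they have to be found in the camera images.
- trim_tool: Trimming tool lying flat: blue handle 100 long x 15 wide x 13 high, then brass ferrule and a flat steel wire loop 28 wide; 157 long in all, 35 to 70 g. Origin: centre of the handle's underside; x along the handle to the loop (handle x -50 to 50, loop ends at 107), z up. On the bench at the robot's right, in any of three places side by side, knife and rib in the others
- trim_tip (a point): far end of the tool's steel loop (107 mm from the tool's origin along x, at half the handle's height)
- trim_tail (a point): the plain end of the blue handle (50 mm behind the tool's origin, at half the handle's height)
- chest: Light-wood tool chest with one white-fronted drawer, 220 deep (x) x 280 wide (y) x 100 high, fixed to the bench. Origin: centre of its underside. Its front faces its own -x, towards the robot; the drawer slides out that way. The top board begins at x -95; the bowl stands on it about 20 behind its centre
- drawer (a joint): How far the drawer is out, in m: 0 fully home at its stop, up to 0.155; starts 0.115 to 0.145. About 1.5 N friction plus 12 N per m/s. A sprung roller catch resists from 0.0135 (about 7 N of push at first, 8 at most) to its crest at 0.006; from about 0.004 it pulls the drawer to 0 by itself and holds it with 3 to 5 N. Before the catch the drawer stays where it is left
- handle (a point): Centre of the drawer's brass bar handle: round bar 11 thick, 120 long along the drawer's y, 35 in front of the drawer's front face (gap behind the bar 29), 70 above the bench (top of the front: 96). Axes as the chest's: +x pushes home. With the drawer shut it is 145 in front of the chest's origin
- bay (a point): Centre of the floor of the drawer's empty front compartment, 22 above the bench, 103.5 behind the handle; moves with the drawer, axes as the chest's. Compartment: 95 in x by 238 in y inside, open at the top; above its floor the sides rise 49, the front panel 74, the divider behind it 43. Wholly clear of the chest's top as it starts; the rear compartment holds other tools
- wood_knife: bystander: all-wood modelling knife, 158 x 18 x 12, lying beside the trimming tool
- rib: bystander: flat wooden rib with round ends, 116 x 56 x 8, lying beside the trimming tool
- bowl: bystander: small blue bowl, 90 across, 40 high, on the chest's top; origin at its foot
- tool_cup: bystander: white ceramic cup, 96 across, 110 high, with upright wooden tools to 230 high; origin at its foot
- slip_jar: bystander: terracotta-coloured jar with a white cap, 70 across, 90 high; origin at its foot
Not all that is in view belongs to the job. There is more than one size of the trim_tool; the job needs the middle-sized.

How it is judged:
On the way, in this order (a step that is already met when the one before it is completed fails the run):
1. the trimming tool lies flat in the front compartment of the open drawer, let go of (x of trim_tip in the frame of bay between -0.0475 and 0.0475 m and x of trim_tail in the frame of bay between -0.0475 and 0.0475 m and z of trim_tip in the frame of bay between 0 and 0.02 m and z of trim_tail in the frame of bay between 0 and 0.02 m and contact force between the fingers and trim_tool below 0.05 N and value of joint drawer above 0.02 m and y of trim_tip in the frame of bay between -0.12 and 0.12 m and y of trim_tail in the frame of bay between -0.12 and 0.12 m), for 0.2 s.
2. the drawer is fully home, past its catch (value of joint drawer below 0.003 m), for 0.2 s.
At the end, for the whole second after the job is handed in: The drawer is within 3 mm of fully home, and the trimming tool lies at rest and flat inside its front compartment (both ends within its walls and less than 20 mm above its floor) (value of joint drawer below 0.003 m and x of trim_tip in the frame of bay between -0.0475 and 0.0475 m and x of trim_tail in the frame of bay between -0.0475 and 0.0475 m and z of trim_tip in the frame of bay between 0 and 0.02 m and z of trim_tail in the frame of bay between 0 and 0.02 m and linear speed of trim_tool below 0.02 m/s and y of trim_tip in the frame of bay between -0.12 and 0.12 m and y of trim_tail in the frame of bay between -0.12 and 0.12 m); the robot touches nothing.
It fails at once if the drawer is slammed (moves home faster than 0.5 m/s) (velocity of joint drawer below -0.5 m/s).
It fails at once if the wooden knife, rib, bowl, tool cup or slip jar is moved by more than 30 mm (distance of any of wood_knife, rib, bowl, tool_cup, slip_jar from where it was at the start of the episode above 0.03 m).
It also fails if it takes over 54 s, if anything falls off the work surface, if the arm or the gripper's body presses on something with over 40 N, if the wrist force passes 120 N, or if a joint passes its speed limit or range.

## Working session

There is one attempt and no reset: what is moved stays moved. The work goes in short steps, Python scripts to look and compute and a shell command to move; the robot and the scene stay as the last step left them, time stands still between calls to the robot, and variables do not carry over. Pictures are saved under pics/ and viewed, about 8 in all and at most 12, crops included, and the job is handed in when it is done.

```bash
mkdir -p pics; cat > h.py <<'E'
import numpy as np, cv2
from cell import status, viewer, robot
from scipy.spatial.transform import Rotation as R
def cam(n):
    return viewer.read_camera(n)
def save(img,f): cv2.imwrite('pics/'+f,cv2.cvtColor(img,cv2.COLOR_RGB2BGR))
def world(c,u,v,z=None):
    """pixel->world by depth, or by plane height z"""
    K=np.array([[c['fx'],0,c['cx']],[0,c['fy'],c['cy']],[0,0,1.]])
    p=cv2.undistortPoints(np.array([[[u,v]]],float),K,np.array(c['distortion'],float))[0,0]
    T=np.linalg.inv(np.array(c['camera_from_world']))
    d=T[:3,:3]@np.array([p[0],-p[1],-1.]);o=T[:3,3]
    if z is None:
        s=np.median(c['range_z'][int(v)-1:int(v)+2,int(u)-1:int(u)+2])
    else: s=(z-o[2])/d[2]
    return o+s*d
E
python3 - <<'E'
from h import *
import pickle
for n in ['top','scene']:
    c=cam(n); save(c['image'],n+'0.png'); pickle.dump(c,open(n+'0.pkl','wb'))
s=status.observe(); print(s, robot.pinch_z)
E
```

```text
{'time': 0.1, 'qpos': array([ 9.69049929e-01,  3.42667268e-01,  1.52490757e+00, -1.96902332e-05,
        1.27541562e+00, -1.45985485e-01]), 'qvel': array([-0.0004167 , -0.00279168, -0.00242375,  0.00201934, -0.00079742,
       -0.00050433]), 'joint_efforts': array([ 8.67357157e-04, -4.32004523e+01, -2.44694531e+01,  7.18300324e-02,
        5.26364765e-02, -1.55299637e-05]), 'tool_pos': array([0.23084758, 0.47111965, 0.22611195]), 'tool_rot': array([-1.57218200e+00,  1.84705435e-04, -4.55755296e-01]), 'contact_force': array([-0.43348361, -0.45347292, -0.56413476]), 'torque': array([-0.02232793, -0.00744778,  0.02040863]), 'opening': 0.09151507658112021} 0.0188
```

View pics/top0.png

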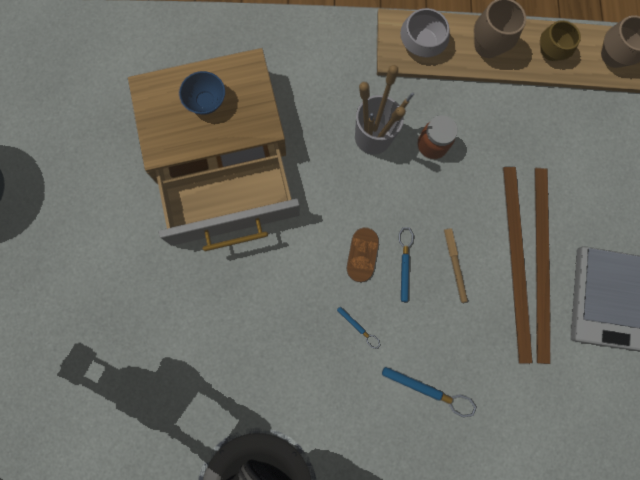

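View pics/scene0.png

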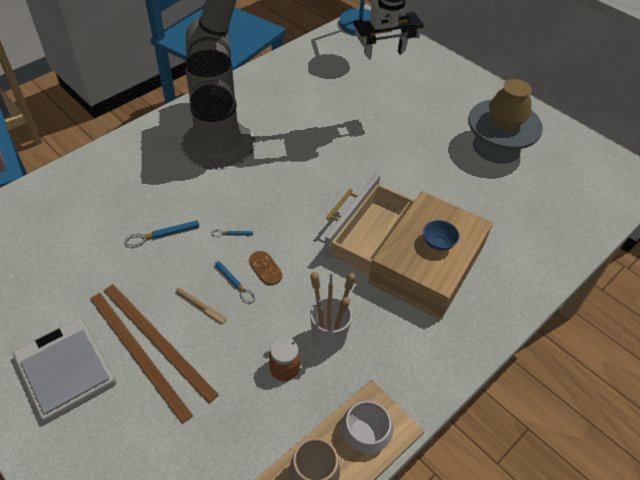

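Candidates in the top view are the small blue tool (352,322), the one between rib and knife (405,275), and the large one (413,383). By the description it is the one at (405,275); I'll check its length and take a close crop.

```bash
python3 - <<'E'
from h import *
import pickle
c=pickle.load(open('top0.pkl','rb'))
P={'tail':(405,301,.0065),'hend':(406,256,.0065),'tip':(407,228,.0065),'s_a':(339,309,.005),'s_b':(379,346,.005),'L_a':(384,371,.007),'L_b':(475,408,.007),'bar_l':(207,243,.07),'bar_r':(266,230,.07),
'front_l':(163,236,.096),'front_r':(298,204,.096),'chest_fl':(146,168,.1),'chest_fr':(285,149,.1),'chest_bl':(130,77,.1),'chest_br':(263,50,.1),'rib':(363,255,.008),'knife_a':(449,231,.012),'knife_b':(463,301,.012),'bay':(228,195,.022),'cup':(380,125,.11)}
for k,(u,v,z) in P.items(): print(k,world(c,u,v,z).round(4),world(c,u,v).round(4))
img=c['image'][215:315,335:485]
save(np.hstack([cv2.resize(img,(660,440),interpolation=cv2.INTER_CUBIC)]),'crop_tool.png')
img=c['image'][130:260,140:310]
save(cv2.resize(img,(748,572),interpolation=cv2.INTER_CUBIC),'crop_dr.png')
E
```

```text
tail [ 0.3743 -0.2905  0.0065] [ 0.374  -0.2896  0.0113]
hend [ 0.4679 -0.2932  0.0065] [ 0.4665 -0.2915  0.0153]
tip [ 0.5276 -0.2959  0.0065] [ 0.5271 -0.2954  0.0089]
s_a [ 0.3552 -0.1551  0.005 ] [ 0.3549 -0.1547  0.0103]
s_b [ 0.2824 -0.2373  0.005 ] [ 0.2823 -0.2379  0.0004]
L_a [ 0.2331 -0.2473  0.007 ] [ 0.2336 -0.2459  0.0162]
L_b [ 0.1623 -0.4317  0.007 ] [ 0.1626 -0.431   0.0093]
bar_l [0.4732 0.1088 0.07  ] [0.4725 0.1081 0.0737]
bar_r [ 0.5022 -0.0051  0.07  ] [5.164e-01 1.000e-04 1.000e-04]
front_l [0.4799 0.1887 0.096 ] [0.4801 0.189  0.095 ]
front_r [ 0.5499 -0.0667  0.096 ] [ 0.55   -0.0666  0.0957]
chest_fl [0.6129 0.2313 0.1   ] [0.6122 0.2307 0.1022]
chest_fr [ 0.6595 -0.0379  0.1   ] [ 0.6826 -0.0352  0.0368]
chest_bl [0.8047 0.2814 0.1   ] [0.804  0.2809 0.1013]
chest_br [0.8726 0.0147 0.1   ] [0.9266 0.0237 0.0066]
rib [ 0.4675 -0.2031  0.008 ] [ 0.4671 -0.2028  0.0102]
knife_a [ 0.5225 -0.3839  0.012 ] [ 0.5231 -0.3847  0.0092]
knife_b [ 0.3763 -0.41    0.012 ] [ 0.3763 -0.41    0.012 ]
bay [0.5839 0.0802 0.022 ] [0.5834 0.08   0.0237]
cup [ 0.7123 -0.2242  0.11  ] [ 0.7548 -0.2386  0.0094]
```

View pics/crop_tool.png

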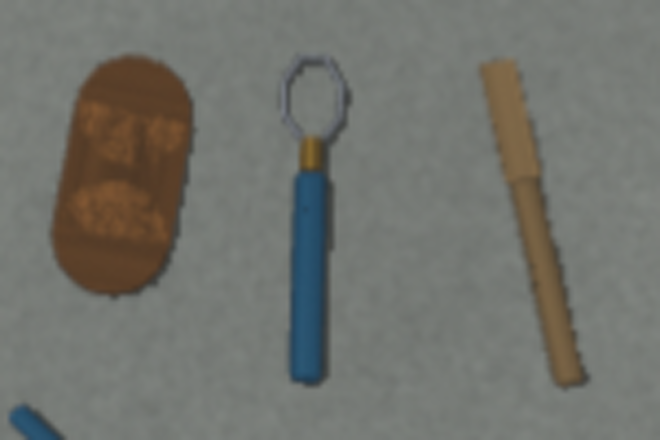

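View pics/crop_dr.png

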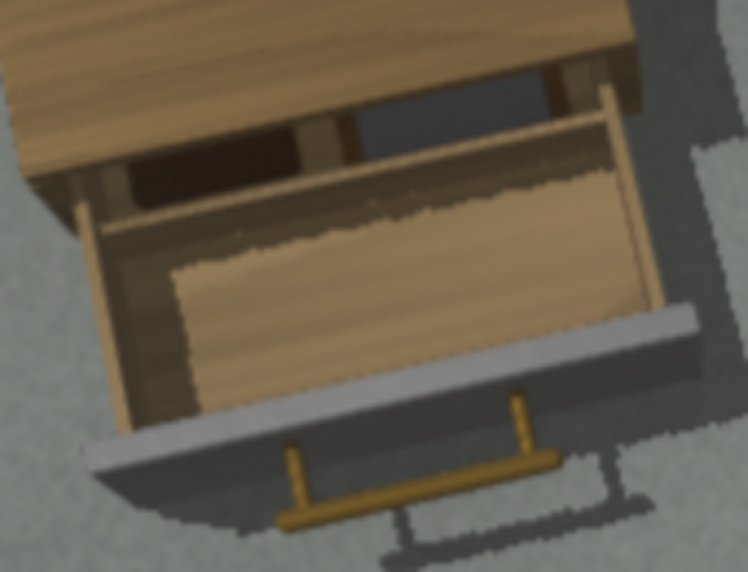

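The crops confirm the choice: the middle-sized tool has its tail near top px (405,302) and its loop tip near (406,227), about 155 mm apart, which matches 157. The drawer's front compartment is empty, and the bar handle runs from px (203,249) to (267,234). Next I'll refine the numbers and compute the approach rows.

```bash
cat >> h.py <<'E'
def rows(*targets):
    """targets (x,y,z,yaw) finger-down -> shift cm / rotvec from the present pose"""
    s=status.observe(); R0=R.from_euler('xyz',s['tool_rot']); 
    for x,y,z,yaw in targets:
        R1=R.from_euler('xyz',[-np.pi/2,0,yaw])
        print((R0.inv().apply(np.array([x,y,z])-s['tool_pos'])*100).round(2),(R0.inv()*R1).as_rotvec().round(3))
E
python3 - <<'E'
from h import *
import pickle
c=pickle.load(open('top0.pkl','rb'))
tail=world(c,405.2,301.8,.0065);tip=world(c,406.4,227.5,.0065)
print(tail,tip,np.linalg.norm(tip-tail))
def dr(a,b):print(a,b,np.linalg.norm(a-b),np.arctan2(a[0]-b[0],b[1]-a[1]) if 0 else np.arctan2(b[0]-a[0],a[1]-b[1]),(a+b)/2)
dr(world(c,203.5,248.2,.07),world(c,267,234,.07))
# front panel top outer edge
dr(world(c,140+92/4.4,130+470/4.4,.096),world(c,140+697/4.4,130+328/4.4,.096))
dr(world(c,140+25/4.4,130+178/4.4,.1),world(c,140+636/4.4,130+43/4.4,.1))
rows((.42,.2,.22,-.25),(.43,-.2925,.15,-.034))
E
```

```text
[ 0.37268623 -0.2908978   0.0065    ] [ 0.52861805 -0.29459773  0.0065    ] 0.15597570439815436
[0.46272093 0.1150213  0.07      ] [ 0.49424174 -0.00734393  0.07      ] 0.12635985027129018 0.2521151021762943 [0.47848133 0.05383869 0.07      ]
[0.47819297 0.19262186 0.096     ] [ 0.54881338 -0.06747143  0.096     ] 0.269510223149495 0.2651275935587732 [0.51350318 0.06257522 0.096     ]
[0.60787175 0.23153118 0.1       ] [ 0.67869661 -0.03636097  0.1       ] 0.2770963060469924 0.25846472307598595 [0.64328418 0.0975851  0.1       ]
[ 28.92   0.63 -16.02] [ 0.001 -0.206 -0.   ]
[ 51.49   7.68 -59.79] [ 0.001 -0.422 -0.   ]
```

```bash
python3 -m pendant '[[[28.9,0.6,-16,0,-0.206,0,6],[28.9,0.6,-16,0,-0.206,0,6],[28.9,0.6,-16,0,-0.206,0,6],[28.9,0.6,-16,0,-0.206,0,6],[28.9,0.6,-16,0,-0.206,0,6],[28.9,0.6,-16,0,-0.206,0,6],[28.9,0.6,-16,0,-0.206,0,6],[51.5,7.7,-59.8,0,-0.422,0,6],[51.5,7.7,-59.8,0,-0.422,0,6],[51.5,7.7,-59.8,0,-0.422,0,6],[51.5,7.7,-59.8,0,-0.422,0,6],[51.5,7.7,-59.8,0,-0.422,0,6],[51.5,7.7,-59.8,0,-0.422,0,6],[51.5,7.7,-59.8,0,-0.422,0,6],[51.5,7.7,-59.8,0,-0.422,0,6],[51.5,7.7,-59.8,0,-0.422,0,6],[51.5,7.7,-59.8,0,-0.422,0,6],[51.5,7.7,-59.8,0,-0.422,0,6],[51.5,7.7,-59.8,0,-0.422,0,6],[51.5,7.7,-59.8,0,-0.422,0,6]]]'
python3 - <<'E'
from h import *
import pickle
c=cam('wrist'); save(c['image'],'w1.png'); pickle.dump(c,open('w1.pkl','wb'))
s=status.observe();print(s['time'],s['tool_pos'],s['tool_rot'])
E
```

```text
time: 2.1
tool_pos: [0.4301, -0.291, 0.1495]
tool_rot: [-1.57, 0.001, -0.033]
contact_force: [1.0, 0.9, -0.3]
opening: 0.0598
2.15 [ 0.43026262 -0.29069654  0.14973775] [-1.56997338e+00  3.68898306e-04 -3.26082295e-02]
```

View pics/w1.png

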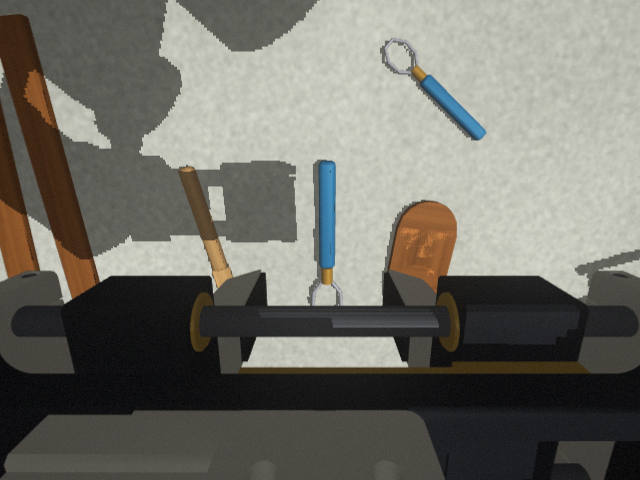

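The wrist view shows the blue handle from its tail at px (327,161) to the ferrule at (327,269), between knife and rib and well centred between the fingers.

```bash
python3 - <<'E'
from h import *
import pickle
c=pickle.load(open('w1.pkl','rb'))
a=world(c,327.2,161,.0065);b=world(c,327.6,268.5,.0065);print(a,b,np.linalg.norm(a-b),np.arctan2(*(b-a)[1::-1]))
d=(b-a)/np.linalg.norm(b-a); g=a+d*.06; print(g)
yaw=np.arctan2(d[1],d[0])
rows((g[0],g[1],.004,yaw),(g[0],g[1],.06,yaw))
E
```

```text
[ 0.37120264 -0.28634387  0.0065    ] [ 0.47170756 -0.28906684  0.0065    ] 0.10054180402447449 -0.02708631639289057
[ 0.43118063 -0.28796885  0.0065    ]
[ 0.09 14.57  0.26] [-0.001 -0.006 -0.   ]
[0.09 8.97 0.27] [-0.001 -0.006 -0.   ]
```

```bash
python3 -m pendant '[[[0.1,4,0.1,0,0,0,3.6],[0.1,8,0.1,0,0,0,3.6],[0.1,11,0.1,0,0,0,3.6],[0.1,13,0.1,0,0,0,3.6],[0.1,14,0.1,0,0,0,3.6],[0.1,14.5,0.1,0,0,0,3.6],[0.1,14.5,0.1,0,0,0,3.6],[0.1,14.5,0.1,0,0,0,1],[0.1,14.5,0.1,0,0,0,1],[0.1,14.5,0.1,0,0,0,1],[0.1,14.5,0.1,0,0,0,1],[0.1,14.5,0.1,0,0,0,1],[0.1,14.5,0.1,0,0,0,1]]]' 20
python3 -c "
from h import *
s=status.observe();print(s['tool_pos'],s['tool_rot'],s['opening'])"
```

```text
time: 3.45
tool_pos: [0.4316, -0.2915, 0.0054]
tool_rot: [-1.571, -0.001, -0.034]
contact_force: [-0.0, 0.4, 6.4]
opening: 0.0147
[ 0.43162331 -0.2914751   0.00536747] [-1.57134598e+00 -9.07986394e-04 -3.39382056e-02] 0.014678492281240714
```

The opening is 14.7 mm, so the handle is held. Now lift and carry over the drawer, loop pointing to the drawer's -y.

```bash
python3 -c "
from h import *
rows((.4316,-.2915,.2,-.034),(.5677,.0957,.2,-1.314),(.5677,.0957,.13,-1.314))"
```

```text
[ 2.000e-02 -1.946e+01 -1.000e-02] [0.001 0.    0.001]
[ 12.3  -19.47  39.15] [-0.00e+00  1.28e+00  1.00e-03]
[ 12.3  -12.47  39.15] [-0.00e+00  1.28e+00  1.00e-03]
```

```bash
python3 -m pendant '[[[0,-3,0,0,0,0,1],[0,-7,0,0,0,0,1],[0,-11,0,0,0,0,1],[0,-15,0,0,0,0,1],[0,-19.5,0,0,0,0,1],[1.2,-19.5,3.9,0,0.13,0,1],[2.5,-19.5,7.8,0,0.26,0,1],[3.7,-19.5,11.7,0,0.38,0,1],[4.9,-19.5,15.7,0,0.51,0,1],[6.2,-19.5,19.6,0,0.64,0,1],[7.4,-19.5,23.5,0,0.77,0,1],[8.6,-19.5,27.4,0,0.9,0,1],[9.8,-19.5,31.3,0,1.02,0,1],[11.1,-19.5,35.2,0,1.15,0,1],[12.3,-19.5,39.1,0,1.28,0,1],[12.3,-16,39.1,0,1.28,0,1],[12.3,-12.5,39.1,0,1.28,0,1],[12.3,-12.5,39.1,0,1.28,0,1],[12.3,-12.5,39.1,0,1.28,0,1]]]' 25
python3 - <<'E'
from h import *
import pickle
c=cam('wrist'); t=cam('top'); pickle.dump((c,t),open('w2.pkl','wb'))
save(np.hstack([cv2.resize(c['image'],(400,300)),cv2.resize(t['image'][120:270,130:330],(400,300))]),'w2.png')
rows((.5677,.0957,.038,-1.314))
s=status.observe();print(s['tool_pos'],s['tool_rot'],s['opening'])
E
```

```text
time: 5.35
tool_pos: [0.5674, 0.0952, 0.1299]
tool_rot: [-1.572, 0.0, -1.314]
contact_force: [0.8, 0.9, 0.0]
opening: 0.0146
[-0.09  9.37 -0.11] [-0.003 -0.     0.001]
[0.56864658 0.09511963 0.13168135] [-1.56765111e+00 -5.88741848e-04 -1.31439016e+00] 0.014851170867981623
```

View pics/w2.png

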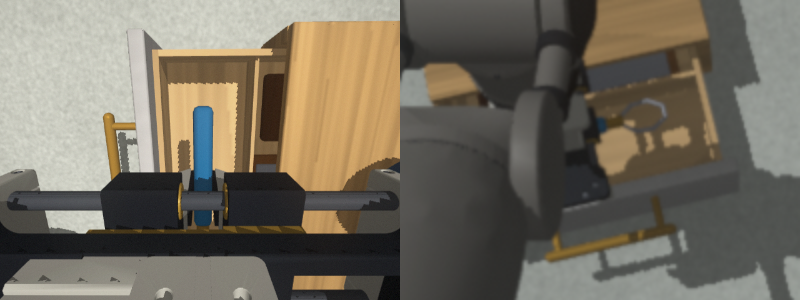

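The tool is held and hangs parallel to the compartment walls, with the blue handle at about (203,150) between front panel and divider, and the loop inside the right wall at (648,115). Now lower it.

```bash
python3 -m pendant '[[[0,3,-0.1,0,0,0,1],[0,6,-0.1,0,0,0,1],[0,7.5,-0.1,0,0,0,1],[0,8.5,-0.1,0,0,0,1],[0,9.2,-0.1,0,0,0,1],[0,9.2,-0.1,0,0,0,1],[0,9.2,-0.1,0,0,0,1],[0,9.2,-0.1,0,0,0,1]]]'
```

```text
time: 6.25
tool_pos: [0.5672, 0.0951, 0.0388]
tool_rot: [-1.569, -0.0, -1.314]
contact_force: [0.4, 0.7, -0.7]
opening: 0.0148
```

```bash
python3 -m pendant '[[[0,0.2,0,0,0,0,1],[0,0.2,0,0,0,0,2.8],[0,0.2,0,0,0,0,2.8],[0,0.2,0,0,0,0,2.8],[0,0.2,0,0,0,0,2.8],[0,0.2,0,0,0,0,2.8],[0,-3,0,0,0,0,2.8],[0,-7,0,0,0,0,2.8],[0,-10,0,0,0,0,2.8],[0,-14,0,0,0,0,2.8],[-4,-16,-4,0,0,0,2.8],[-4,-16,-9,0,0,0,2.8],[-4,-16,-14,0,0,0,2.8],[-4,-16,-18,0,0,0,2.8],[-4,-16,-18,0,0,0,2.8],[-4,-16,-18,0,0,0,2.8]]]'
python3 - <<'E'
from h import *
import pickle
t=cam('top'); w=cam('wrist');pickle.dump(t,open('t3.pkl','wb'))
save(np.hstack([cv2.resize(t['image'][130:260,140:310],(520,400),interpolation=cv2.INTER_CUBIC),cv2.resize(w['image'],(280,400))]),'t3.png')
s=status.observe();print(s['tool_pos'],s['tool_rot'],s['contact_force'])
E
```

```text
time: 7.85
tool_pos: [0.3822, 0.088, 0.1984]
tool_rot: [-1.569, -0.0, -1.314]
contact_force: [-0.5, 0.2, 0.9]
opening: 0.028
[0.38372656 0.0881314  0.19824683] [-1.56864409e+00 -3.54826305e-04 -1.31400367e+00] [-0.47885387 -0.43859038 -0.02141213]
```

View pics/t3.png

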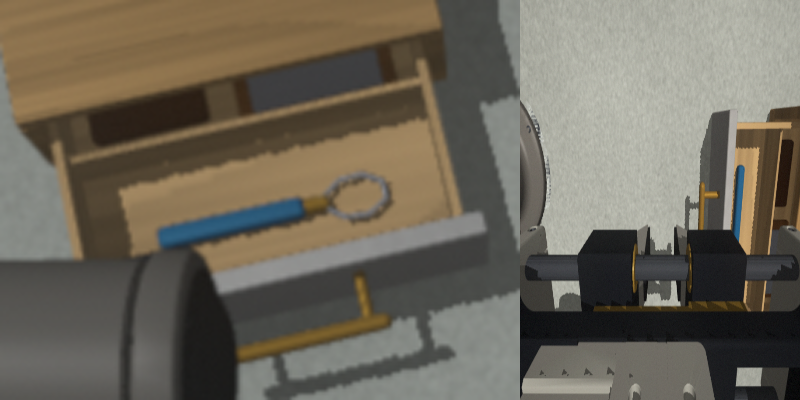

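The tool lies flat in the compartment: tail at crop (162,237), tip at (388,190), clear of all walls. Next, check it numerically and line up to push on the bar with closed fingers.

```bash
python3 - <<'E'
from h import *
import pickle
c=pickle.load(open('t3.pkl','rb'))
k=170/520;k2=130/400
ux=np.array([np.cos(.257),np.sin(.257)]);uy=np.array([-ux[1],ux[0]]);bay=np.array([.5801,.0798])
for n,u,v in(('tail',162,237),('tip',388,192)):
    p=world(c,140+u*k,130+v*k2,.0285);q=world(c,140+u*k,130+v*k2);print(n,p,q,(p[:2]-bay)@ux,(p[:2]-bay)@uy)
e=world(c,140+388*k,130+320*k2,.07);print('bar right end',e, 'exp',np.array([.480,.0535])-.06*uy)
rows((.4365,.042,.198,-1.314),(.4365,.042,.058,-1.314))
E
```

```text
tail [0.55461604 0.14980762 0.0285    ] [0.55305966 0.1484358  0.03488999] -0.0068524312835717156 0.07418586620428831
tip [ 5.89959447e-01 -5.65196592e-04  2.85000000e-02] [ 0.58934941 -0.00073088  0.03070724] -0.010891612182524608 -0.08023182849096087
bar right end [ 0.4942335  -0.00704314  0.07      ] exp [ 0.49525081 -0.00452941]
[5.8  0.04 3.93] [-0.002 -0.     0.   ]
[ 5.8  14.04  3.9 ] [-0.002 -0.     0.   ]
```

```bash
python3 -m pendant '[[[4,0,2,0,0,0,0],[5.8,0,3.9,0,0,0,0],[5.8,4,3.9,0,0,0,0],[5.8,8,3.9,0,0,0,0],[5.8,11,3.9,0,0,0,0],[5.8,13,3.9,0,0,0,0],[5.8,14,3.9,0,0,0,0],[5.8,14,3.9,0,0,0,0],[5.8,14,4.9,0,0,0,0],[5.8,14,5.9,0,0,0,0],[5.8,14,6.9,0,0,0,0],[5.8,14,7.9,0,0,0,0],[5.8,14,7.9,0,0,0,0]]]'
```

```text
time: 9.25
tool_pos: [0.4757, 0.0524, 0.0583]
tool_rot: [-1.568, -0.001, -1.314]
contact_force: [-0.4, 0.8, 0.9]
opening: 0.0002
```

```bash
python3 - <<'E'
from h import *
t=cam('top'); s=cam('scene')
save(np.hstack([cv2.resize(t['image'][100:270,130:310],(400,380)),cv2.resize(s['image'][150:300,290:450],(400,380))]),'p4.png')
E
```

```text
(no output)
```

View pics/p4.png

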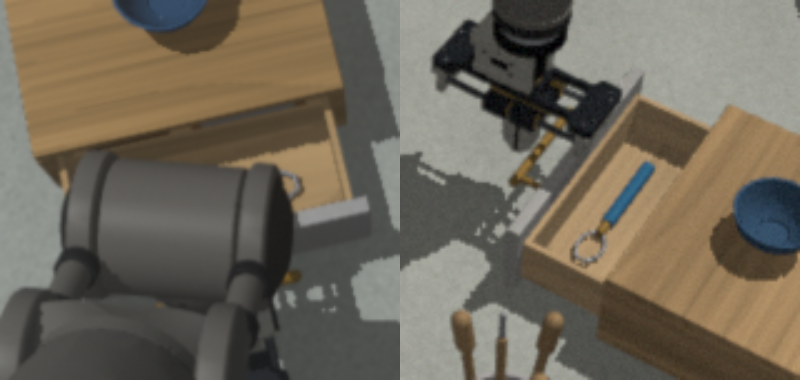

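The closed fingers bear on the bar and the drawer slides, with the tool still flat (loop at (588,245)). Keep pushing gently.

```bash
python3 -m pendant '[[[0,0,1,0,0,0,0],[0,0,2,0,0,0,0],[0,0,3,0,0,0,0],[0,0,4,0,0,0,0],[0,0,5,0,0,0,0],[0,0,6,0,0,0,0],[0,0,7,0,0,0,0],[0,0,8,0,0,0,0],[0,0,8.3,0,0,0,0],[0,0,8.6,0,0,0,0],[0,0,8.6,0,0,0,0]]]'
```

```text
time: 10.45
tool_pos: [0.5574, 0.0738, 0.0579]
tool_rot: [-1.569, -0.0, -1.314]
contact_force: [-1.1, 0.0, -0.3]
opening: 0.0006
```

```bash
python3 -m pendant '[[[0,0,0.2,0,0,0,0],[0,0,0.4,0,0,0,0]]]';python3 -m pendant '[[[0,0,0.2,0,0,0,0],[0,0,0.4,0,0,0,0]]]'
```

```text
time: 10.65
tool_pos: [0.5604, 0.0747, 0.0579]
tool_rot: [-1.571, -0.0, -1.314]
contact_force: [-2.5, -0.8, 0.2]
opening: 0.0005
time: 10.85
tool_pos: [0.5629, 0.0754, 0.0578]
tool_rot: [-1.574, 0.0, -1.314]
contact_force: [-6.1, -3.1, 5.4]
opening: 0.0003
```

```bash
python3 -m pendant '[[[0,0,0.2,0,0,0,0],[0,0,0.4,0,0,0,0],[0,0,0.4,0,0,0,0]]]';python3 -m pendant '[[[0,0,0.2,0,0,0,0],[0,0,0.4,0,0,0,0],[0,0,0.4,0,0,0,0]]]';python3 -m pendant '[[[0,0,0.2,0,0,0,0],[0,0,0.3,0,0,0,0],[0,0,0.3,0,0,0,0]]]'
```

```text
time: 11.15
tool_pos: [0.5686, 0.0769, 0.0578]
tool_rot: [-1.57, -0.0, -1.314]
contact_force: [-1.3, -1.5, 1.8]
opening: 0.0005
time: 11.45
tool_pos: [0.5727, 0.0782, 0.0578]
tool_rot: [-1.57, -0.0, -1.314]
contact_force: [0.9, -0.1, -0.2]
opening: 0.0007
time: 11.75
tool_pos: [0.5735, 0.0785, 0.0576]
tool_rot: [-1.574, 0.0, -1.314]
contact_force: [-5.7, -2.2, 4.1]
opening: 0.0005
```

Force peaked in the catch, fell to about 0 past the crest, then rose again against the stop. Now back off and look.

```bash
python3 -m pendant '[[[0,0,0.2,0,0,0,0],[0,0,0.2,0,0,0,0],[0,0,-1,0,0,0,0],[0,0,-3,0,0,0,0],[0,0,-6,0,0,0,0],[0,-4,-7,0,0,0,0],[0,-8,-8,0,0,0,0],[0,-12,-10,0,0,0,0],[-5,-14,-13,0,0,0,0],[-10,-15,-16,0,0,0,0],[-15,-15,-18,0,0,0,0],[-20,-15,-18,0,0,0,0],[-25,-15,-18,0,0,0,0],[-25,-15,-18,0,0,0,0],[-25,-15,-18,0,0,0,0],[-25,-15,-18,0,0,0,0]]]'
python3 - <<'E'
from h import *
import pickle
t=cam('top'); s=cam('scene');pickle.dump(t,open('t5.pkl','wb'))
save(np.hstack([cv2.resize(t['image'][40:270,100:330],(400,400)),cv2.resize(s['image'][130:330,310:510],(400,400))]),'p5.png')
E
```

```text
time: 13.35
tool_pos: [0.3372, 0.2748, 0.2077]
tool_rot: [-1.571, -0.0, -1.312]
contact_force: [0.7, -0.2, 0.5]
opening: 0.0004
```

View pics/p5.png

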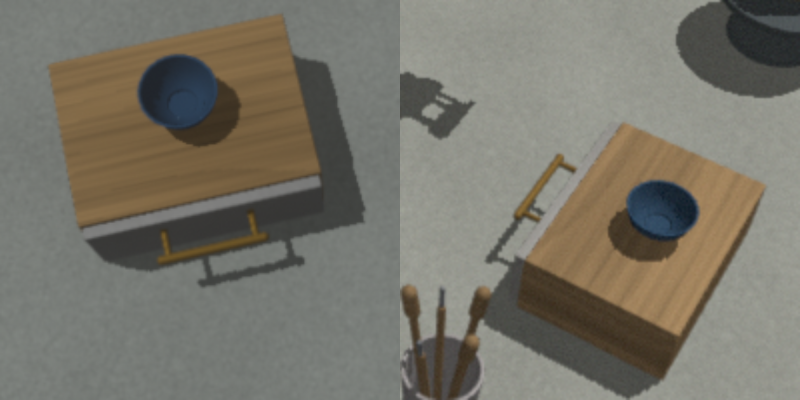

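The drawer looks shut, with the front flush to the chest and the bar at (160,260)-(266,237). A numeric check of the bar against the chest's top edge follows (50 mm expected).

```bash
python3 - <<'E'
from h import *
import pickle
c=pickle.load(open('t5.pkl','rb'));k=230/400
w=lambda u,v,z:world(c,100+u*k,40+v*k,z)
ux=np.array([np.cos(.257),np.sin(.257)])
b=(w(160,260,.07)+w(266,237,.07))/2
f=(w(85,235,.096)+w(320,181,.096))/2
e=(w(80,225,.1)+w(318,175,.1))/2
k_=(w(50,65,.1)+w(283,16,.1))/2
print('travel of bar',(b[:2]-[.480,.0535])@ux,'edge-bar',(e-b)[:2]@ux,'back-bar (255 exp)',(k_-b)[:2]@ux,'front-bar 35',(f-b)[:2]@ux)
E
```

```text
travel of bar 0.11994930980799345 edge-bar 0.04969419519433326 back-bar (255 exp) 0.25181751112006223 front-bar 35 0.04102445086350345
```

```bash
python3 -c "
from h import *
robot.hand_in(); s=status.observe(); print(s['time'],s['contact_force'])"
```

```text
the job is handed in; nothing more can be done
the job is handed in; nothing more can be done
```

The middle-sized blue trimming tool is in the drawer's front compartment and the drawer is shut. The job was handed in at about 13.5 s of the 54 s, and no verdict was reported.

- **Placing:** I released the tool about 10 mm above the compartment floor, because the gripper's body would have hit the front panel and the chest top any lower. It landed flat, with both ends well inside the walls: x about -7 and -11 mm, y +74 and -80 mm. With the drawer about 20 mm in it still lay flat. It cannot be seen once the drawer is shut.
- **Closing:** I pushed on the bar with closed fingers at about 0.1 m/s, then slower at the catch. The push rose to about 7 N in the catch, dropped to about zero past the crest, then rose again against the stop.
- **Last checks:** The bar had travelled 120 mm (119 expected) and stood 49.7 mm in front of the chest's top edge (50 expected). Two rougher readings agreed less well: 252 mm from bar to chest back (255 expected) and 41 mm from front panel to bar (35 expected). I put these down to coarse pixel reading, as the force also pointed to the stop.
- **Bystanders:** The bowl looked undisturbed, and the robot was clear of everything when I handed in. I took no final measurement of the knife, rib, cup or jar; no unexpected contact force showed near them.

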